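# Load the oyster crate onto the grafting turntable

## Task

Turn the turntable until its peg stands at the metal pointer, so that the bay's mouth faces the crate. Then raise just the front edge of the crate (the end with the tab), bring that edge over the raised lip at the bay's mouth, and slide the crate in tab end first until it lies flat behind the lip, with the peg still at the pointer. Do not carry the crate through the air or tip it steeply, do not knock the lamp that overhangs the bay, and leave the beaker, the white dish and the wooden block where they are.

Things in the scene. Friction and masses are not known exactly. Their poses are not given: they have to be found in the camera images.
- dock (a point): The stand's fixed frame: on the turntable's axis at its top face (20 mm above the table). x is the loading direction (the crate comes from the -x side), y points to the side with the pointer, z up. The stand is fixed to the table. The pointer is a small upright aluminium block at x = 0, y = +132 to +162 mm, 18 mm tall, just outside the disc.
- turntable (a joint): Turning angle of the turntable about the vertical, rad, counter-clockwise positive seen from above. 0: peg at the pointer and bay in line with dock's x. It starts turned to the positive side. Turns freely with slight friction (about 1 N at the peg) and stays where it is left; limits -1.6 and 1.6.
- bay (a point): On the turntable's axis at its top face, turning with it; axes as dock at joint 0. Plywood disc, 240 mm diameter, top 20 mm above the table. It carries the bay, open to -x: two wooden side rails along x (inner faces y = +-58 mm, 26 mm tall, x = -70 to 80 mm, flaring outwards at the mouth to x = -94 mm) and an end stop (face at x = 76 mm).
- lip (a point): Middle of the top of the lip, a low wooden strip 104 mm long and 10 mm wide on the disc across the bay's mouth, 88 mm from the axis (x = -93 to -83 mm in bay's frame); its top is 27 mm above the table and 7 mm above the disc. Turns with the turntable.
- turn_peg (a point): Middle of the turntable's upright wooden peg, 16 mm diameter, top 75 mm above the table, 105 mm from the axis (at y = +105 mm in bay's frame); this point is 50 mm above the table. Push it sideways to turn the disc.
- crate_mid (a point): Centre of the crate, 30 mm above its underside. Open wooden crate holding oysters that are fixed in it, 140 mm long (x), 100 mm wide (y), walls 60 mm high and 8 mm thick, about 0.7 kg, standing loose on the table. x points to its front (the end with the tab), z up.
- crate_tab (a point): Middle of the part of the crate's tab that stands above the wall: upright wooden tab at the front wall's middle, 22 mm (crate x) by 16 mm (crate y), its top 100 mm above the crate's underside. This point is 51 mm ahead of the crate's centre and 82 mm above its underside. To be gripped across its 16 mm (along crate y).
- crate_nose (a point): Middle of the crate's front lower edge, 70 mm ahead of its centre.
- crate_tail (a point): Middle of the crate's rear lower edge, 70 mm behind its centre.
- lamp: Aluminium work lamp fixed to the stand; origin under the turntable's axis on the table, x and y as dock. Its bar (x = -55 to -15 mm, 22 mm thick, underside 164 mm above the table) reaches over the bay from a post (18 mm diameter, x = -35, y = -175 mm) to y = +45 mm. No room for an upright gripper at the bay's mouth: lean the tool back towards -x.
- beaker: Glass beaker, 68 mm wide, 85 mm tall, origin under its middle; bystander.
- dish: White two-part dish, 110 x 75 x 25 mm, origin under its middle; bystander.
- block: Wooden block, 120 x 70 x 50 mm, origin under its middle; bystander.

How it is judged:
By the outcome, as a careful person would: the job done as asked, in the order asked, and still so for the second after the job is handed in, with the robot touching nothing.
It also fails if it takes over 64 s, if anything falls off the work surface, if the arm or the gripper's body presses on something with over 40 N, if the wrist force passes 120 N, or if a joint passes its speed limit or range.

## Robot

A 6-joint arm with a two-finger parallel gripper is mounted at the origin on the work surface. World frame = base frame: x ahead of the robot, y to its left, z up, the work surface at z = 0. Lengths are in m, angles in rad, forces in N, time in s.
With the tool pointing down it reaches from about 0.25 to 0.775 m from the base axis. Payload 4 kg.
Tool frame: the origin (TCP) lies on the centre line of the jaws, within the pads' length; the fingertips stand 17 mm ahead of it and the grasp point (between the pads) lies 2 mm behind it; z points along the fingers, y is the line along which they close (so a half turn about z gives the same grasp; the last joint's range is limited). The gripper opens to 94 mm and grips with 3 to 60 N. Pads are 16 mm wide; open, the fingers measure 119 mm over their backs; the gripper's body (75 mm by 177 mm) begins 78 mm behind the grasp point.
Start: joints at [-1.264, 0.087, 1.371, -0, 1.684, -0.103], TCP at [0.219, -0.504, 0.223] pointing down, gripper open.
Joint ranges: [-3.1, 3.1], [-0.76, 2.03], [0.27, 2.55], [-1.08, 4.22], [0.17, 2.65], [-2.57, 2.57]. Speed limits (rad/s): [2.79, 2.79, 3.14, 3.14, 3.14, 3.14].

## Interface

Orientations are given as [roll, pitch, yaw] about the fixed x, y, z axes, in that order (R = Rz(yaw) Ry(pitch) Rx(roll)).
In Python, from bench import robot gives the robot as it stands.
- The arm moves only by the tool servo_tool, never from a script. Its argument "plan" is a list of rows, each a list of 7 numbers: the shift along the tool's x, y, z normalised to -1 to 1, where 1 is 0.1 m, then the turn, a rotation vector about the tool's x, y, z normalised to -1 to 1, where 1 is pi/2 rad, then the finger opening in mm, from 0 to 94. In form: [[x, y, z, ax, ay, az, gripper], ...]. A call has 1 to 12 rows; each row is the pose to reach, as a shift and turn from the pose commanded when the call began, along the tool's axes at that moment; what a row does not reach only later rows make up. A row lasts 1/12 s, in which the tool goes at most 41.7 mm and 7.16 degrees, less where a joint would pass 70% of its speed; a pose out of reach is approached as far as the arm can. A call with a number of a shift or a turn outside -1 to 1 is refused whole. A call with a gripper value outside its range is refused whole. The fingers move at their own pace and stop on an object; the grip force is fixed at half the most. Time passes only in rows, so rows that repeat a pose let the fingers close. It gives the time, the measured TCP pose, the force, the opening and the grip force at its end, in the units of the state.
- robot.get_obs(): the state, without advancing time (a new reading comes with each control period).
- robot.snapshot(name): name is "scene" or "top" or "wrist"; returns the picture (400x640x3 uint8, red, green, blue); there is no depth.
- robot.camera_params(name): a dict with "camera_matrix" (3x3 intrinsics, pixels), "distortion" ([k1, k2, p1, p2, k3] as OpenCV has them; the pictures are not rectified), "rvec" (rotation vector, rad) and "tvec" (3), from world to camera coordinates, as OpenCV has them; the wrist camera has in their place "tool_from_camera" (4x4, takes a point from camera to tool coordinates, whose origin is the TCP and whose axes are the flange's). Camera axes: x right, y down, z forward; pixel columns grow to the right and rows downward; lengths in m; the calibration is good to about 2 mm. A picture is of the moment at which its call begins: read the wrist's pose just before it. camera_params takes no time and is no camera call.
- robot.close_job(): hands the job in; it is judged then, once.
Trained networks look in the newest picture that a camera, given by its name, has taken for a name from the list of things; names that differ only in an ending like _2 or _b are one class to them, and where a whole thing is asked for, a point or a joint stands for the part that bears it (a point fixed in the world has none). Each returns a list of dicts, best first, with "conf" (0 to 1); they miss things now and then, are a little off and sometimes report something else, mostly with a low value. They report only what shows in the picture. A call takes as long as a camera call.
- robot.find_in(thing, camera): "extent" ([centre column, centre row, width, height] in pixels, round what is visible of it).
The state is a dict: "time": time; "joint_positions": joint angles; "qvel": joint speeds; "joint_torque": joint torques, N m; "tool_pos": TCP position; "ee_rot": TCP orientation; "wrist_force": force on the tool from outside, world axes, zero at the start; "wrist_torque": the same for the moment, N m; "width": finger opening in m; "finger_force": force on a finger pad.
Only numpy, scipy, OpenCV 4.12 (cv2) and the standard library are available. Lean on these libraries where they do the work, as an engineer would, in place of code of your own. Each camera call takes 0.05 s, during which the arm holds its last target. There are 200 camera calls.

## Working session

There is one attempt and no reset: what is moved stays moved. The work goes in short steps, Python scripts to look and compute and a tool call to move; the robot and the scene stay as the last step left them, time stands still between calls to the robot, and variables do not carry over. Pictures are saved under pics/ and viewed, at most 10 in all, crops included, and the job is handed in when it is done.

Besides the shell and the picture viewer there is one more tool, called after "Request:" as a command line: name --pt "numbers of a row" for each row, then --argument value for the rest. servo_tool: Moves the arm, as the interface text tells. Scaled input: -1 to 1 covers 0.1 m each way for a shift and pi/2 rad each way for a turn. Its arguments: {"type":"object","properties":{"plan":{"type":"array","items":{"type":"array","items":{"type":"number"}}}},"required":["plan"]}

```bash
ls; mkdir -p pics; python3 - <<'E'
from bench import robot
import cv2
o=robot.get_obs();print(o)
for c in ("scene","top"):
    im=robot.snapshot(c);cv2.imwrite(f"pics/{c}0.png",im[:,:,::-1])
    for t in ("turn_peg","crate_tab","crate_mid","lip","lamp","dock","beaker","dish","block","crate_nose","turntable"):
        try:
            r=robot.find_in(t,c);print(c,t,[(round(d["conf"],2),[round(v) for v in d["extent"]]) for d in r[:2]])
        except Exception as e: print(t,e)
for c in ("scene","top","wrist"): print(robot.camera_params(c))
E
```

```text
pics
{'time': 0.0, 'joint_positions': array([-1.26411447e+00,  8.79479218e-02,  1.37224572e+00, -1.44369820e-05,
        1.68359968e+00, -1.03086320e-01]), 'qvel': array([-1.36703885e-03,  8.19070875e-04, -9.43051416e-04,  1.93186084e-05,
        3.88637673e-04, -5.26136873e-04]), 'joint_torque': array([ 6.14008623e-04, -3.40179241e+01, -3.02427149e+01,  7.17027392e-02,
        3.27562506e-02, -1.72923042e-04]), 'tool_pos': array([ 0.21896072, -0.50397628,  0.22131234]), 'ee_rot': array([-3.13940220e+00, -2.12184047e-04,  4.09766337e-01]), 'wrist_force': array([-0.75368089,  0.67012562, -0.26935592]), 'wrist_torque': array([ 0.00446225, -0.11765992,  0.02711127]), 'finger_force': 0.0, 'width': 0.09413950379927437}
scene turn_peg [(0.72, [415, 273, 98, 90])]
scene crate_tab [(0.56, [281, 210, 69, 56]), (0.37, [416, 274, 101, 87])]
scene crate_mid [(0.65, [280, 209, 66, 61]), (0.47, [415, 274, 101, 89])]
scene lip [(0.69, [417, 272, 101, 91])]
scene lamp [(0.72, [384, 256, 76, 136])]
scene dock [(0.91, [396, 266, 138, 158]), (0.29, [383, 255, 80, 138])]
scene beaker [(0.7, [251, 254, 3
[... 1442 characters left out ...]
00841,  0.10992183]), 'tvec': array([-0.09074523,  0.57152468,  1.01303742])}
{'camera_matrix': array([[316.56569628,   0.        , 320.48092396],
       [  0.        , 316.56569628, 203.91272648],
       [  0.        ,   0.        ,   1.        ]]), 'distortion': array([-0.00348798,  0.        ,  0.        ,  0.        ,  0.        ]), 'tool_from_camera': array([[-1.13893747e-03, -9.71312802e-01, -2.37802742e-01,
         6.88231734e-02],
       [ 9.99999297e-01, -1.18455567e-03,  4.89372867e-05,
         5.22522491e-04],
       [-3.29224001e-04, -2.37802519e-01,  9.71313468e-01,
        -1.62972854e-01],
       [ 0.00000000e+00,  0.00000000e+00,  0.00000000e+00,
         1.00000000e+00]])}
```

```bash
python3 - <<'E'
import cv2
a=cv2.imread("pics/top0.png")[60:320,150:480];cv2.imwrite("pics/top0c.png",cv2.resize(a,None,fx=2.3,fy=2.3,interpolation=cv2.INTER_CUBIC))
a=cv2.imread("pics/scene0.png")[140:350,170:480];cv2.imwrite("pics/scene0c.png",cv2.resize(a,None,fx=2.5,fy=2.5,interpolation=cv2.INTER_CUBIC))
E
```

```text
(no output)
```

View pics/top0c.png

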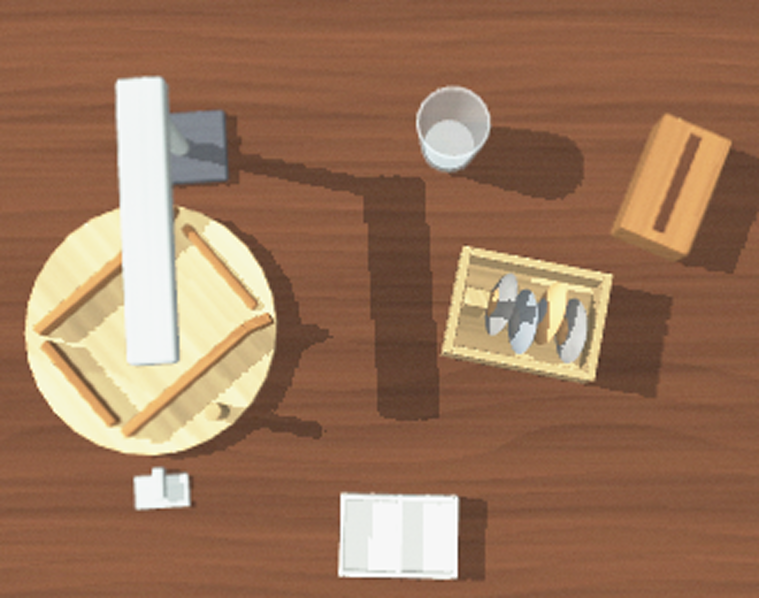

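View pics/scene0c.png

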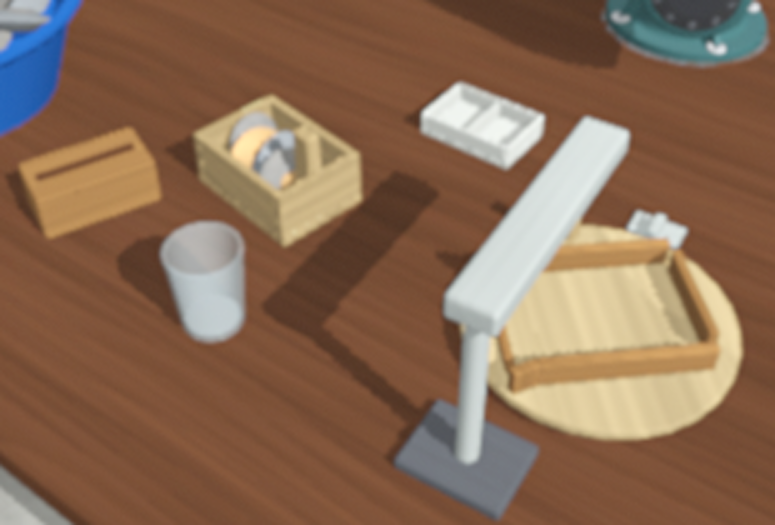

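Top crop: disc centre is near (150,330), peg (218,410), pointer (160,480), lamp bar x 117–178 over the bay, and crate corners (466,247), (611,272), (594,382), (443,353) with the tab at the left end. The scene crop confirms the bay is turned so its mouth faces away from the crate line. The beaker, dish and block are clear of that line.

```bash
cat > h.py <<'E'
from bench import robot
import numpy as np, cv2
from scipy.spatial.transform import Rotation as Ro
def ray(c,uv,obs=None):
    p=robot.camera_params(c)
    n=cv2.undistortPoints(np.array(uv,float).reshape(-1,1,2),p["camera_matrix"],p["distortion"]).reshape(-1,2)
    d=np.c_[n,np.ones(len(n))]
    if c=="wrist":
        o=obs or robot.get_obs();T=np.eye(4);T[:3,:3]=Ro.from_euler("xyz",o["ee_rot"]).as_matrix();T[:3,3]=o["tool_pos"]
        T=T@p["tool_from_camera"];return T[:3,3],d@T[:3,:3].T
    R=cv2.Rodrigues(p["rvec"])[0];return -R.T@p["tvec"],d@R
def at(c,uv,z,obs=None):
    o,d=ray(c,uv,obs);return o+d*((np.asarray(z)-o[2])/d[:,2])[:,None]
def proj(c,X,obs=None):
    p=robot.camera_params(c);X=np.array(X,float).reshape(-1,3)
    if c=="wrist":
        o=obs or robot.get_obs();T=np.eye(4);T[:3,:3]=Ro.from_euler("xyz",o["ee_rot"]).as_matrix();T[:3,3]=o["tool_pos"]
        T=np.linalg.inv(T@p["tool_from_camera"]);r,t=cv2.Rodrigues(T[:3,:3])[0],T[:3,3]
    else: r,t=p["rvec"],p["tvec"]
    return cv2.projectPoints(X,r,t,p["camera_matrix"],p["distortion"])[0].reshape(-1,2)
E
python3 - <<'E'
from h import *
np.set_printoptions(precision=4,suppress=True)
im=cv2.imread("pics/top0.png")
crop=lambda L:[(150+x/2.3,60+y/2.3) for x,y in L]
cr=at("top",crop([(466,247),(611,272),(594,382),(443,353)]),.06);print("crate",cr,cr.mean(0))
f=(cr[0]+cr[3]-cr[1]-cr[2])/2;print("len",np.linalg.norm(f),"yaw",np.degrees(np.arctan2(f[1],f[0])))
# disc
ds=at("top",crop([(25,335),(276,330),(150,455),(200,211),(62,240),(240,418),(60,420)]),.02)
A=np.c_[2*ds[:,:2],np.ones(len(ds))];s=np.linalg.lstsq(A,(ds[:,:2]**2).sum(1),rcond=None)[0]
print("disc",s[:2],np.sqrt(s[2]+s[0]**2+s[1]**2))
print("peg",at("top",crop([(216,411)]),.075),"ptr",at("top",crop([(158,470)]),.018))
b=at("top",crop([(117,80),(162,77),(178,362),(127,363)]),.186);print("bar",b)
E
```

```text
crate [[ 0.6364 -0.1529  0.06  ]
 [ 0.6133 -0.2862  0.06  ]
 [ 0.5123 -0.2687  0.06  ]
 [ 0.539  -0.1312  0.06  ]] [ 0.5752 -0.2097  0.06  ]
len 0.13773951159672718 yaw 79.5802641504608
disc [0.5657 0.1443] 0.12047415561634922
peg [[0.4865 0.0723 0.075 ]] ptr [[0.4316 0.1352 0.018 ]]
bar [[0.7547 0.1401 0.186 ]
 [0.7571 0.1032 0.186 ]
 [0.5245 0.0859 0.186 ]
 [0.5237 0.1266 0.186 ]]
```

```bash
cat >> h.py <<'E'
D=np.array([.5657,.1443,.02]);YAW=np.radians(93.9)
RD=Ro.from_euler("z",YAW).as_matrix()
def dock(p): return D+RD@(np.array(p,float)-[0,0,.02])   # dock x,y ; z above the table
def undock(X): return (np.asarray(X)-D)@RD+[0,0,.02]
def rot(yaw,lean): return (Ro.from_euler("z",yaw)*Ro.from_euler("x",np.pi)*Ro.from_euler("y",lean)).as_matrix()
def plan(wps,o=None):
    """wps: (pos,R); prints normalised row per waypoint, each from the previous one (one call each)"""
    o=o or robot.get_obs();p=o["tool_pos"];R=Ro.from_euler("xyz",o["ee_rot"]).as_matrix()
    for q,S in wps:
        s=R.T@(np.array(q)-p)/.1;w=Ro.from_matrix(R.T@S).as_rotvec()/(np.pi/2)
        n=int(np.ceil(max(np.linalg.norm(s)*.1/.0417,np.linalg.norm(w)*90/7.16)))
        print(np.round(np.r_[s,w],3).tolist(),"rows",n);p,R=np.array(q),S
E
python3 - <<'E'
from h import *
R=rot(.068,.35)
pg=np.array([.4865,.0723])
P=[(.27,-.43,.22),(.33,-.34,.22),(.37,-.24,.22),(.40,-.14,.22),(.42,-.04,.20),(.43,.055,.16)]
plan([(p,R) for p in P]+[((.4865,.0723,.13),R),((.4865,.0723,.062),R)])
print(dock([0,105,0]) if 0 else dock([0,.105,.062]), undock([.4865,.0723,.062]))
E
```

```text
[0.763, -0.48, 0.025, -0.038, 0.221, 0.215] rows 4
[0.62, -0.857, 0.226, 0.0, 0.0, 0.0] rows 3
[0.439, -0.971, 0.16, 0.0, 0.0, 0.0] rows 3
[0.345, -0.977, 0.126, 0.0, 0.0, 0.0] rows 3
[0.183, -0.984, 0.28, 0.0, 0.0, 0.0] rows 3
[0.017, -0.941, 0.432, 0.0, 0.0, 0.0] rows 3
[0.438, -0.134, 0.479, 0.0, 0.0, 0.0] rows 2
[-0.233, -0.0, 0.639, 0.0, 0.0, 0.0] rows 2
[0.46094315 0.13715839 0.062     ] [-0.06644646  0.0839137   0.062     ]
```

Request:
servo_tool --pt "0.76 -0.48 0.03 -0.04 0.22 0.215 50" --pt "0.76 -0.48 0.03 -0.04 0.22 0.215 50" --pt "0.76 -0.48 0.03 -0.04 0.22 0.215 50" --pt "0.76 -0.48 0.03 -0.04 0.22 0.215 50" --pt "0.76 -0.48 0.03 -0.04 0.22 0.215 50" --pt "0.76 -0.48 0.03 -0.04 0.22 0.215 50"

```text
time: 1.7
tool_pos: [0.2688, -0.4302, 0.2194]
ee_rot: [3.138, -0.348, 0.069]
wrist_force: [0.7, -0.8, -0.7]
width: 0.0568
finger_force: 0.0
```

Request:
servo_tool --pt "0.62 -0.86 0.23 0 0 0 50" --pt "0.62 -0.86 0.23 0 0 0 50" --pt "0.62 -0.86 0.23 0 0 0 50" --pt "0.62 -0.86 0.23 0 0 0 50"

```text
time: 2.03
tool_pos: [0.3322, -0.3368, 0.2199]
ee_rot: [3.137, -0.35, 0.077]
wrist_force: [0.3, 1.3, 0.5]
width: 0.0497
finger_force: 0.0
```

Request:
servo_tool --pt "0.44 -0.97 0.16 0 0 0 50" --pt "0.44 -0.97 0.16 0 0 0 50" --pt "0.44 -0.97 0.16 0 0 0 50" --pt "0.44 -0.97 0.16 0 0 0 50"

```text
time: 2.37
tool_pos: [0.3713, -0.2371, 0.2196]
ee_rot: [3.137, -0.35, 0.077]
wrist_force: [0.2, -1.3, 0.5]
width: 0.0499
finger_force: 0.0
```

Request:
servo_tool --pt "0.35 -0.98 0.13 0 0 0 50" --pt "0.35 -0.98 0.13 0 0 0 50" --pt "0.35 -0.98 0.13 0 0 0 50" --pt "0.35 -0.98 0.13 0 0 0 50"

```text
time: 2.7
tool_pos: [0.4016, -0.1375, 0.2189]
ee_rot: [3.137, -0.35, 0.076]
wrist_force: [0.1, 0.0, -0.9]
width: 0.0498
finger_force: 0.0
```

Request:
servo_tool --pt "0.18 -0.98 0.28 0 0 0 50" --pt "0.18 -0.98 0.28 0 0 0 50" --pt "0.18 -0.98 0.28 0 0 0 50" --pt "0.18 -0.98 0.28 0 0 0 50" --pt "0.18 -0.98 0.28 0 0 0 50"

```text
time: 3.12
tool_pos: [0.4208, -0.0409, 0.1976]
ee_rot: [3.136, -0.348, 0.072]
wrist_force: [0.1, 0.3, -0.9]
width: 0.0499
finger_force: 0.0
```

Request:
servo_tool --pt "0.02 -0.94 0.43 0 0 0 50" --pt "0.02 -0.94 0.43 0 0 0 50" --pt "0.02 -0.94 0.43 0 0 0 50" --pt "0.02 -0.94 0.43 0 0 0 50" --pt "0.02 -0.94 0.43 0 0 0 50" --pt "0.02 -0.94 0.43 0 0 0 50"

```text
time: 3.62
tool_pos: [0.4315, 0.0527, 0.1586]
ee_rot: [3.136, -0.351, 0.068]
wrist_force: [0.1, 0.7, -0.2]
width: 0.0502
finger_force: 0.0
```

```bash
python3 - <<'E'
from h import *
o=robot.get_obs();print(o["time"],o["tool_pos"],o["ee_rot"])
im=robot.snapshot("wrist");im=im[:,:,::-1].copy()
for z in(.05,.075):
  for u in proj("wrist",[[.4865,.0723,z]],o): print(u);cv2.circle(im,tuple(int(v) for v in u),4,(0,0,255),1)
cv2.imwrite("pics/w1.png",im)
E
```

```text
3.6167 [0.43149715 0.05269945 0.15856767] [ 3.13645547 -0.35068185  0.06775413]
[301.79521748 187.14206404]
[300.19335438 182.24665724]
```

View pics/w1.png

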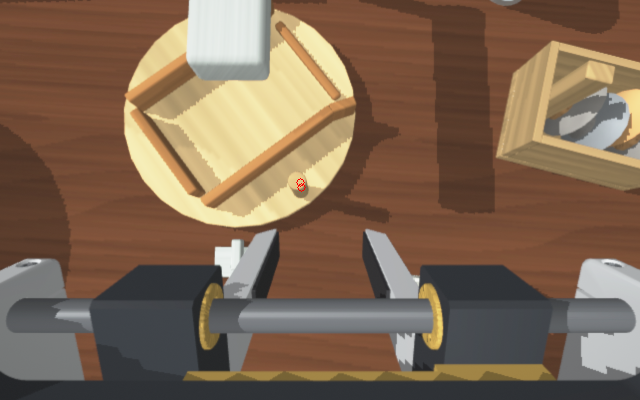

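The wrist picture shows the peg at (299,183), where the projection (301,185) puts it; go on and grip it.

```bash
python3 - <<'E'
from h import *
R=rot(.068,.35)
plan([((.486,.0723,.125),R),((.486,.0723,.062),R)])
E
```

```text
[0.407, -0.162, 0.508, 0.003, -0.001, -0.001] rows 2
[-0.216, -0.0, 0.592, 0.0, 0.0, 0.0] rows 2
```

Request:
servo_tool --pt "0.41 -0.165 0.51 0 0 0 50" --pt "0.41 -0.165 0.51 0 0 0 50" --pt "0.41 -0.165 0.51 0 0 0 50" --pt "0.41 -0.165 0.51 0 0 0 50"

```text
time: 4.0
tool_pos: [0.4854, 0.0733, 0.1231]
ee_rot: [3.138, -0.347, 0.068]
wrist_force: [0.5, -0.2, -0.4]
width: 0.0499
finger_force: 0.0
```

Request:
servo_tool --pt "-0.07 0 0.2 0 0 0 50" --pt "-0.14 0 0.4 0 0 0 50" --pt "-0.215 0 0.59 0 0 0 50" --pt "-0.215 0 0.59 0 0 0 50" --pt "-0.215 0 0.59 0 0 0 5" --pt "-0.215 0 0.59 0 0 0 5" --pt "-0.215 0 0.59 0 0 0 5" --pt "-0.215 0 0.59 0 0 0 5" --pt "-0.215 0 0.59 0 0 0 5" --pt "-0.215 0 0.59 0 0 0 5"

```text
time: 4.83
tool_pos: [0.4862, 0.0749, 0.0621]
ee_rot: [3.139, -0.352, 0.069]
wrist_force: [-0.5, 0.8, 2.8]
width: 0.0152
finger_force: 30.0
```

```bash
python3 - <<'E'
from h import *
o=robot.get_obs();R=Ro.from_euler("xyz",o["ee_rot"]).as_matrix()
print(o["tool_pos"],undock(o["tool_pos"]),o["width"],o["finger_force"],o["wrist_force"])
d=undock(o["tool_pos"]);r=np.hypot(d[0],d[1]);a=np.arctan2(-d[0],d[1]);print("r,ang",r,np.degrees(a))
for k in np.linspace(1,0,11)[1:]:
    t=dock([-r*np.sin(a*k),r*np.cos(a*k),d[2]]);print(np.round(R.T@(t-o["tool_pos"])/.1,3).tolist())
E
```

```text
[0.48618296 0.07491918 0.06212747] [-0.06381178  0.08405186  0.06212747] 0.015168571174632823 30.006330013275146 [-0.46717642  0.84171613  2.83511602]
r,ang 0.10553036525323738 37.20559629975737
[-0.037, -0.056, -0.014]
[-0.071, -0.114, -0.026]
[-0.101, -0.175, -0.038]
[-0.127, -0.237, -0.047]
[-0.15, -0.301, -0.056]
[-0.168, -0.367, -0.063]
[-0.182, -0.434, -0.068]
[-0.193, -0.501, -0.072]
[-0.199, -0.57, -0.075]
[-0.201, -0.638, -0.076]
```

Request:
servo_tool --pt "-0.037 -0.056 -0.014 0 0 0 5" --pt "-0.071 -0.114 -0.026 0 0 0 5" --pt "-0.101 -0.175 -0.038 0 0 0 5" --pt "-0.127 -0.237 -0.047 0 0 0 5" --pt "-0.15 -0.301 -0.056 0 0 0 5" --pt "-0.168 -0.367 -0.063 0 0 0 5" --pt "-0.182 -0.434 -0.068 0 0 0 5" --pt "-0.193 -0.501 -0.072 0 0 0 5" --pt "-0.199 -0.57 -0.075 0 0 0 5" --pt "-0.2 -0.638 -0.076 0 0 0 5" --pt "-0.2 -0.638 -0.076 0 0 0 5" --pt "-0.2 -0.638 -0.076 0 0 0 5"

```text
time: 5.83
tool_pos: [0.4592, 0.1381, 0.0617]
ee_rot: [3.139, -0.35, 0.071]
wrist_force: [-3.9, 0.2, 6.1]
width: 0.0151
finger_force: 30.0
```

```bash
python3 - <<'E'
from h import *
o=robot.get_obs();print(undock(o["tool_pos"]),o["wrist_force"],o["width"])
im=robot.snapshot("top")[:,:,::-1][100:300,150:350];cv2.imwrite("pics/top1.png",cv2.resize(im,None,fx=3,fy=3,interpolation=cv2.INTER_CUBIC))
R=rot(.068,.35);b=o["tool_pos"]
plan([(b+[-.035,0,.09],R)])
E
```

```text
[0.00105644 0.10667967 0.06172226] [-3.89124072  0.22518538  6.07997416] 0.015086594195332337
[-0.02, -0.024, -0.965, 0.001, 0.0, 0.001] rows 3
```

View pics/top1.png

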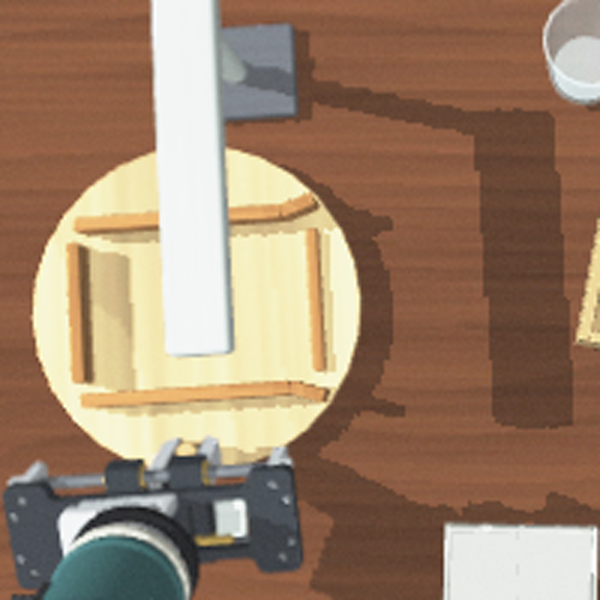

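Bay now sits square with the lamp bar: lip is at the right (317,230)–(320,370), rails are level, and the peg is held at the pointer. Releasing and measuring.

Request:
servo_tool --pt "0 0 0 0 0 0 50" --pt "0 0 0 0 0 0 50" --pt "0 0 0 0 0 0 50" --pt "0 0 0 0 0 0 50" --pt "0 0 -0.3 0 0 0 50" --pt "0 0 -0.6 0 0 0 50" --pt "0 0 -0.97 0 0 0 50" --pt "0 0 -0.97 0 0 0 50" --pt "0 0 -0.97 0 0 0 50"

```text
time: 6.63
tool_pos: [0.4276, 0.1352, 0.1549]
ee_rot: [3.139, -0.355, 0.069]
wrist_force: [-0.3, -0.8, -0.0]
width: 0.0499
finger_force: 0.0
```

```bash
python3 - <<'E'
from h import *
pk=lambda L:[(150+x/3,100+y/3) for x,y in L]
L=np.array([undock(p) for p in at("top",pk([(306,230),(317,229),(315,371),(326,370)]),.027)]);print(L)
print(undock(at("top",pk([(312,208)]),.046)[0]),undock(at("top",pk([(325,393)]),.046)[0]))
print("stop",[undock(p) for p in at("top",pk([(74,244),(83,382)]),.046)])
R=rot(np.radians(79.6),np.radians(50))
plan([((.45,.08,.25),rot(.4,.5)),((.46,.0,.26),rot(.9,.7)),((.50,-.08,.26),R),((.54,-.17,.25),R),((.57,-.20,.2),R)])
E
```

```text
[[-0.08412015 -0.05002992  0.027     ]
 [-0.09212438 -0.05020609  0.027     ]
 [-0.08476984  0.05241473  0.027     ]
 [-0.09270442  0.05224145  0.027     ]]
[-0.09172211 -0.0627316   0.046     ] [-0.09333603  0.06927676  0.046     ]
stop [array([ 0.07944754, -0.04878261,  0.046     ]), array([0.07725454, 0.04987091, 0.046     ])]
[0.505, 0.569, -0.826, 0.089, 0.092, -0.192] rows 3
[-0.145, 0.776, -0.193, 0.18, 0.125, -0.263] rows 5
[-0.289, 0.811, -0.244, 0.221, 0.108, -0.22] rows 5
[-0.599, 0.556, -0.559, 0.0, 0.0, 0.0] rows 3
[-0.538, 0.349, 0.137, 0.0, 0.0, 0.0] rows 2
```

Request:
servo_tool --pt "0.5 0.57 -0.83 0.09 0.09 -0.19 50" --pt "0.5 0.57 -0.83 0.09 0.09 -0.19 50" --pt "0.5 0.57 -0.83 0.09 0.09 -0.19 50" --pt "0.5 0.57 -0.83 0.09 0.09 -0.19 50" --pt "0.5 0.57 -0.83 0.09 0.09 -0.19 50"

```text
time: 7.05
tool_pos: [0.4504, 0.0764, 0.2495]
ee_rot: [-3.14, -0.496, 0.392]
wrist_force: [0.2, 0.5, 0.7]
width: 0.0497
finger_force: 0.0
```

Request:
servo_tool --pt "-0.145 0.78 -0.19 0.18 0.125 -0.26 50" --pt "-0.145 0.78 -0.19 0.18 0.125 -0.26 50" --pt "-0.145 0.78 -0.19 0.18 0.125 -0.26 50" --pt "-0.145 0.78 -0.19 0.18 0.125 -0.26 50" --pt "-0.145 0.78 -0.19 0.18 0.125 -0.26 50" --pt "-0.145 0.78 -0.19 0.18 0.125 -0.26 50"

```text
time: 7.55
tool_pos: [0.4583, -0.0017, 0.2529]
ee_rot: [-3.117, -0.696, 0.877]
wrist_force: [-0.2, -1.1, 0.9]
width: 0.0498
finger_force: 0.0
```

Request:
servo_tool --pt "-0.29 0.81 -0.24 0.22 0.11 -0.22 50" --pt "-0.29 0.81 -0.24 0.22 0.11 -0.22 50" --pt "-0.29 0.81 -0.24 0.22 0.11 -0.22 50" --pt "-0.29 0.81 -0.24 0.22 0.11 -0.22 50" --pt "-0.29 0.81 -0.24 0.22 0.11 -0.22 50" --pt "-0.29 0.81 -0.24 0.22 0.11 -0.22 50" --pt "-0.29 0.81 -0.24 0.22 0.11 -0.22 50"

```text
time: 8.13
tool_pos: [0.4982, -0.0795, 0.2547]
ee_rot: [-3.121, -0.877, 1.365]
wrist_force: [-0.8, 0.4, 0.4]
width: 0.0499
finger_force: 0.0
```

Request:
servo_tool --pt "-0.6 0.56 -0.56 0 0 0 50" --pt "-0.6 0.56 -0.56 0 0 0 50" --pt "-0.6 0.56 -0.56 0 0 0 50" --pt "-0.6 0.56 -0.56 0 0 0 50" --pt "-0.6 0.56 -0.56 0 0 0 50"

```text
time: 8.55
tool_pos: [0.5378, -0.1705, 0.2459]
ee_rot: [-3.127, -0.876, 1.37]
wrist_force: [0.4, 0.5, -0.2]
width: 0.0499
finger_force: 0.0
```

```bash
python3 - <<'E'
from h import *
o=robot.get_obs();print(o["time"],o["tool_pos"],o["joint_positions"])
im=robot.snapshot("wrist");cv2.imwrite("pics/w2.png",im[:,:,::-1])
print(robot.find_in("crate_tab","wrist"))
print(proj("wrist",[[.5844,-.1595,.1],[.5752,-.2097,.06]],o))
R=rot(np.radians(79.6),np.radians(50));g=np.array([.5844,-.1595,.086])+.002*R[:,2]
plan([(g+[0,0,.06],R),(g,R)],o)
E
```

```text
8.55 [ 0.53775888 -0.17050031  0.24591444] [-0.79778526  0.33889405  1.26383035  0.76461092  2.00761093 -0.43805084]
[{'extent': [358.8, 334.5, 80.3, 77.3], 'conf': 0.93}]
[[366.84906112 306.99089618]
 [367.42255441 373.44474009]]
[-0.639, 0.446, 0.808, 0.0, -0.002, -0.008] rows 3
[-0.46, -0.0, 0.386, 0.0, 0.0, 0.0] rows 2
```

View pics/w2.png

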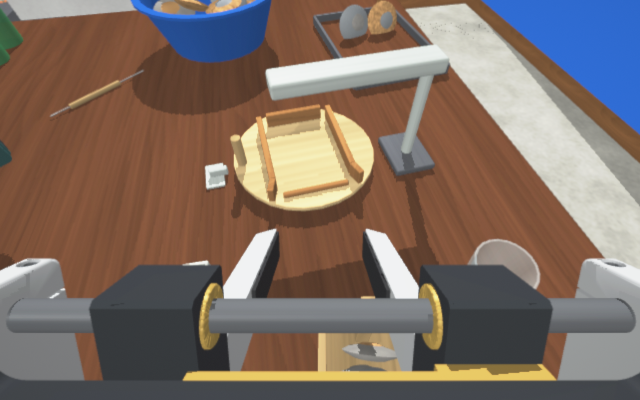

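The picture shows the tab top near (366,303), as projected, with the peg beside the pointer and the way clear. Moving to the pre-grasp and then the grasp.

Request:
servo_tool --pt "-0.64 0.45 0.81 0 0 -0.008 50" --pt "-0.64 0.45 0.81 0 0 -0.008 50" --pt "-0.64 0.45 0.81 0 0 -0.008 50" --pt "-0.64 0.45 0.81 0 0 -0.008 50" --pt "-0.64 0.45 0.81 0 0 -0.008 50" --pt "-0.64 0.45 0.81 0 0 -0.008 50"

```text
time: 9.15
tool_pos: [0.5855, -0.1582, 0.1463]
ee_rot: [3.136, -0.876, 1.395]
wrist_force: [-0.5, -0.7, 0.6]
width: 0.05
finger_force: 0.0
```

```bash
python3 - <<'E'
from h import *
o=robot.get_obs();print(o["tool_pos"],o["ee_rot"])
im=robot.snapshot("top")[:,:,::-1].copy()
cv2.imwrite("pics/top2.png",cv2.resize(im[130:260,300:480],None,fx=4,fy=4,interpolation=cv2.INTER_CUBIC))
R=rot(np.radians(79.6),np.radians(50));g=np.array([.5844,-.1595,.086])+.002*R[:,2]
plan([(g,R)],o)
E
```

```text
[ 0.58546613 -0.15816766  0.14626987] [ 3.13626371 -0.8763165   1.39502804]
[-0.473, -0.01, 0.394, 0.001, -0.002, 0.002] rows 2
```

View pics/top2.png

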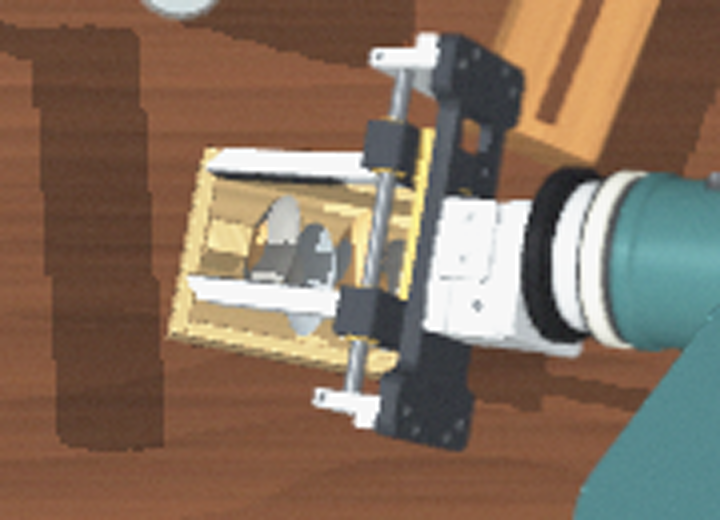

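The fingers straddle the tab, seen at (232,240) in the crop, and the gripper body clears the block.

Request:
servo_tool --pt "-0.16 0 0.13 0 0 0 50" --pt "-0.32 0 0.26 0 0 0 50" --pt "-0.47 -0.01 0.39 0 0 0 50" --pt "-0.47 -0.01 0.39 0 0 0 50" --pt "-0.47 -0.01 0.39 0 0 0 50" --pt "-0.47 -0.01 0.39 0 0 0 5" --pt "-0.47 -0.01 0.39 0 0 0 5" --pt "-0.47 -0.01 0.39 0 0 0 5" --pt "-0.47 -0.01 0.39 0 0 0 5" --pt "-0.47 -0.01 0.39 0 0 0 5" --pt "-0.47 -0.01 0.39 0 0 0 5" --pt "-0.47 -0.01 0.39 0 0 0 5"

```text
time: 10.2
tool_pos: [0.5854, -0.1587, 0.0834]
ee_rot: [3.137, -0.877, 1.393]
wrist_force: [2.4, -0.1, 1.3]
width: 0.0157
finger_force: 30.0
```

```bash
cat > c.py <<'E'
from h import *
import pickle,os
def cpose(tx,ty,tz,yaw,pitch): # crate frame at its tail edge, dock coords; nose-up pitch positive (deg)
    T=np.eye(4);T[:3,:3]=RD@Ro.from_euler("zy",[yaw,-pitch],degrees=True).as_matrix();T[:3,3]=dock([tx,ty,tz]);return T
def tool(o):
    T=np.eye(4);T[:3,:3]=Ro.from_euler("xyz",o["ee_rot"]).as_matrix();T[:3,3]=o["tool_pos"];return T
def rows(T0,Ts,g):
    R,p=T0[:3,:3],T0[:3,3]
    for T in Ts:
        r=np.r_[R.T@(T[:3,3]-p)/.1,Ro.from_matrix(R.T@T[:3,:3]).as_rotvec()/(np.pi/2)]
        print(np.round(r,3).tolist()+[g])
E
python3 - <<'E'
from c import *
o=robot.get_obs();T=tool(o)
x=T[:3,0].copy();yaw=np.degrees(np.arctan2(x[1],x[0]))-93.9
Pg=T[:3,3]-.002*T[:3,2];d=np.array([np.cos(np.radians(yaw+93.9)),np.sin(np.radians(yaw+93.9)),0])
t=undock(Pg-.121*d);t[2]=0;print("tail",t,"yaw",yaw)
C0=cpose(*t,yaw,0);G=np.linalg.inv(C0)@T;pickle.dump((t,yaw,G),open("g.pkl","wb"))
cur=C0@G
print("A");A=[cpose(*t,yaw,a)@G for a in (2.5,5,7.5,10,12.5,15)];rows(cur,A,5);cur=A[-1]
n=24;e=np.array([-.115-.1352,0,0])
B=[cpose(*(t+(e-t)*k/n),yaw*(1-k/n),15)@G for k in range(1,n+1)]
print(e-t)
for i in range(0,n,8): print("B",i);rows(cur,B[i:i+8],5);cur=B[i+7]
E
```

```text
tail [-0.42245599  0.03088006  0.        ] yaw -14.115458304121958
A
[0.016, 0.009, -0.061, 0.004, 0.027, 0.005, 5]
[0.029, 0.019, -0.122, 0.009, 0.054, 0.011, 5]
[0.04, 0.03, -0.183, 0.013, 0.081, 0.016, 5]
[0.048, 0.041, -0.245, 0.017, 0.108, 0.021, 5]
[0.053, 0.052, -0.307, 0.022, 0.135, 0.027, 5]
[0.056, 0.064, -0.369, 0.026, 0.161, 0.032, 5]
[ 0.17225599 -0.03088006  0.        ]
B 0
[0.031, -0.017, 0.066, 0.005, 0.0, -0.004, 5]
[0.061, -0.035, 0.132, 0.01, 0.0, -0.008, 5]
[0.092, -0.052, 0.197, 0.015, 0.0, -0.013, 5]
[0.122, -0.069, 0.263, 0.02, 0.0, -0.017, 5]
[0.153, -0.086, 0.328, 0.025, 0.0, -0.021, 5]
[0.183, -0.104, 0.394, 0.03, 0.0, -0.025, 5]
[0.213, -0.121, 0.459, 0.035, 0.0, -0.029, 5]
[0.243, -0.138, 0.524, 0.04, 0.0, -0.033, 5]
B 8
[0.031, -0.012, 0.066, 0.005, 0.0, -0.004, 5]
[0.061, -0.023, 0.132, 0.01, 0.0, -0.008, 5]
[0.092, -0.035, 0.198, 0.015, 0.0, -0.013, 5]
[0.122, -0.046, 0.263, 0.02, 0.0, -0.017, 5]
[0.153, -0.057, 0.329, 0.025, 0.0, -0.021, 5]
[0.183, -0.069, 0.394, 0.03, 0.0, -0.025, 5]
[0.214, -0.08, 0.46, 0.035, 0.0, -0.029, 5]
[0.244, -0.092, 0.525, 0.04, 0.0, -0.033, 5]
B 16
[0.031, -0.006, 0.066, 0.005, 0.0, -0.004, 5]
[0.061, -0.011, 0.131, 0.01, 0.0, -0.008, 5]
[0.091, -0.017, 0.197, 0.015, 0.0, -0.013, 5]
[0.122, -0.023, 0.262, 0.02, 0.0, -0.017, 5]
[0.152, -0.029, 0.328, 0.025, 0.0, -0.021, 5]
[0.182, -0.034, 0.393, 0.03, 0.0, -0.025, 5]
[0.212, -0.04, 0.458, 0.035, 0.0, -0.029, 5]
[0.242, -0.046, 0.523, 0.04, 0.0, -0.033, 5]
```

```bash
sed -i 's/"zy"/"ZY"/' c.py; python3 - <<'E'
from c import *
t,yaw,G=pickle.load(open("g.pkl","rb"));o=robot.get_obs();T=tool(o)
C0=cpose(*t,yaw,0);G=np.linalg.inv(C0)@T;pickle.dump((t,yaw,G),open("g.pkl","wb"))
cur=T
print("A");A=[cpose(*t,yaw,a)@G for a in (2.5,5,7.5,10,12.5,15)];rows(cur,A,5);cur=A[-1]
n=24;e=np.array([-.115-.1352,0,0])
B=[cpose(*(t+(e-t)*k/n),yaw*(1-k/n),15)@G for k in range(1,n+1)]
for i in range(0,n,8): print("B",i);rows(cur,B[i+1:i+8:2],5);cur=B[i+7]
E
```

```text
A
[0.016, 0.0, -0.063, 0.0, 0.028, 0.0, 5]
[0.03, 0.001, -0.126, 0.0, 0.056, 0.0, 5]
[0.041, 0.001, -0.189, -0.0, 0.083, 0.0, 5]
[0.049, 0.001, -0.254, 0.0, 0.111, 0.0, 5]
[0.055, 0.001, -0.318, 0.0, 0.139, 0.001, 5]
[0.057, 0.002, -0.383, 0.0, 0.167, 0.001, 5]
B 0
[0.061, -0.03, 0.132, 0.012, 0.0, -0.005, 5]
[0.121, -0.061, 0.263, 0.024, 0.0, -0.011, 5]
[0.182, -0.091, 0.394, 0.036, 0.0, -0.016, 5]
[0.242, -0.122, 0.525, 0.047, 0.0, -0.022, 5]
B 8
[0.061, -0.019, 0.132, 0.012, 0.0, -0.005, 5]
[0.122, -0.037, 0.264, 0.024, 0.0, -0.011, 5]
[0.182, -0.056, 0.395, 0.036, 0.0, -0.016, 5]
[0.243, -0.074, 0.526, 0.047, 0.0, -0.022, 5]
B 16
[0.061, -0.007, 0.132, 0.012, 0.0, -0.005, 5]
[0.121, -0.013, 0.263, 0.024, 0.0, -0.011, 5]
[0.182, -0.02, 0.394, 0.036, 0.0, -0.016, 5]
[0.242, -0.026, 0.524, 0.047, 0.0, -0.022, 5]
```

Request:
servo_tool --pt "0.016 0 -0.063 0 0.028 0 5" --pt "0.03 0 -0.126 0 0.056 0 5" --pt "0.041 0 -0.189 0 0.083 0 5" --pt "0.049 0 -0.254 0 0.111 0 5" --pt "0.055 0 -0.318 0 0.139 0 5" --pt "0.057 0 -0.383 0 0.167 0 5" --pt "0.057 0 -0.383 0 0.167 0 5" --pt "0.057 0 -0.383 0 0.167 0 5"

```text
time: 10.87
tool_pos: [0.58, -0.1835, 0.1114]
ee_rot: [3.14, -1.141, 1.392]
wrist_force: [2.1, 4.3, 1.7]
width: 0.0158
finger_force: 30.0
```

Request:
servo_tool --pt "0.03 -0.015 0.066 0.006 0 -0.003 5" --pt "0.061 -0.03 0.132 0.012 0 -0.005 5" --pt "0.121 -0.06 0.263 0.024 0 -0.011 5" --pt "0.182 -0.09 0.394 0.036 0 -0.016 5" --pt "0.242 -0.122 0.525 0.047 0 -0.022 5" --pt "0.242 -0.122 0.525 0.047 0 -0.022 5"

```text
time: 11.37
tool_pos: [0.5775, -0.1202, 0.1108]
ee_rot: [-3.137, -1.142, 1.474]
wrist_force: [-0.4, 0.2, -8.2]
width: 0.0157
finger_force: 30.0
```

```bash
python3 - <<'E'
from c import *
t,yaw,G=pickle.load(open("g.pkl","rb"));o=robot.get_obs();C=tool(o)@np.linalg.inv(G)
print("tail",undock(C[:3,3]),"yaw,-pitch",Ro.from_matrix(RD.T@C[:3,:3]).as_euler("ZYX",degrees=True),o["wrist_force"],o["wrist_torque"],o["width"],o["joint_positions"])
im=robot.snapshot("scene")[:,:,::-1];cv2.imwrite("pics/s2.png",cv2.resize(im[130:330,200:480],None,fx=2.5,fy=2.5,interpolation=cv2.INTER_CUBIC))
e=np.array([-.115-.1352,0,0]);s=undock(C[:3,3]);y=Ro.from_matrix(RD.T@C[:3,:3]).as_euler("ZYX",degrees=True)[0]
B=[cpose(*(s+(e-s)*k/8),y*(1-k/8),15)@G for k in range(1,9)]
rows(tool(o),B[:4],5);print();rows(B[3],B[4:],5)
E
```

```text
tail [-0.35995159  0.02170449 -0.00174247] yaw,-pitch [ -9.07615736 -15.15227191   0.20800023] [-0.42195091  0.24206595 -8.19666175] [-1.54885889  0.08712534  0.04294735] 0.015708995277124188 [-0.73700639  0.61315675  1.31742595  0.89581385  1.9442112  -0.63557572]
[0.059, -0.017, 0.13, 0.01, -0.002, -0.007, 5]
[0.119, -0.032, 0.255, 0.021, -0.002, -0.012, 5]
[0.178, -0.046, 0.381, 0.033, -0.002, -0.018, 5]
[0.238, -0.061, 0.506, 0.044, -0.002, -0.023, 5]

[0.06, -0.004, 0.125, 0.011, 0.0, -0.005, 5]
[0.12, -0.007, 0.25, 0.023, 0.0, -0.011, 5]
[0.18, -0.011, 0.374, 0.034, 0.0, -0.016, 5]
[0.239, -0.014, 0.498, 0.046, 0.0, -0.021, 5]
```

View pics/s2.png

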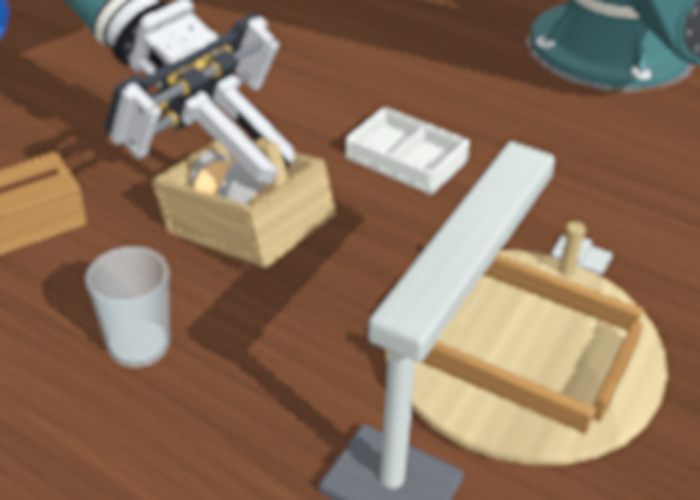

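The crate's front is raised in the grip, and the peg, dish and beaker are undisturbed. Bringing it to the bay's mouth.

Request:
servo_tool --pt "0.06 -0.017 0.13 0.01 0 -0.007 5" --pt "0.12 -0.032 0.255 0.021 0 -0.012 5" --pt "0.178 -0.046 0.381 0.033 0 -0.018 5" --pt "0.238 -0.061 0.506 0.044 0 -0.023 5" --pt "0.238 -0.061 0.506 0.044 0 -0.023 5"

```text
time: 11.83
tool_pos: [0.5775, -0.0649, 0.1123]
ee_rot: [3.13, -1.141, 1.565]
wrist_force: [-0.2, 0.7, -8.0]
width: 0.0155
finger_force: 30.0
```

Request:
servo_tool --pt "0.06 -0.004 0.125 0.011 0 -0.005 5" --pt "0.12 -0.007 0.25 0.023 0 -0.011 5" --pt "0.18 -0.011 0.374 0.034 0 -0.016 5" --pt "0.239 -0.014 0.498 0.046 0 -0.021 5" --pt "0.239 -0.014 0.498 0.046 0 -0.021 5" --pt "0.239 -0.014 0.498 0.046 0 -0.021 5" --pt "0.239 -0.014 0.498 0.046 0 -0.021 5"

```text
time: 12.42
tool_pos: [0.5775, -0.0129, 0.113]
ee_rot: [3.13, -1.139, 1.641]
wrist_force: [0.1, 0.1, -7.4]
width: 0.0156
finger_force: 30.0
```

```bash
python3 - <<'E'
from c import *
t,yaw,G=pickle.load(open("g.pkl","rb"));o=robot.get_obs();C=tool(o)@np.linalg.inv(G)
print("tail",undock(C[:3,3]),Ro.from_matrix(RD.T@C[:3,:3]).as_euler("ZYX",degrees=True),o["wrist_force"],o["width"],o["joint_positions"])
im=robot.snapshot("scene")[:,:,::-1].copy()
K=np.array([[x,y,z,1] for x in(0,.14) for y in(-.05,.05) for z in(0,.06)]).T
for u in proj("scene",(C@K)[:3].T): cv2.circle(im,tuple(int(round(v)) for v in u),1,(0,0,255),-1)
a=cv2.resize(im[160:300,260:460],None,fx=3.5,fy=3.5,interpolation=cv2.INTER_CUBIC)[:,:]
im=robot.snapshot("top")[:,:,::-1].copy()
for u in proj("top",(C@K)[:3].T): cv2.circle(im,tuple(int(round(v)) for v in u),1,(0,0,255),-1)
cv2.imwrite("pics/topnow.png",im)
b=cv2.resize(im[150:265,150:400],None,fx=2.8,fy=2.8,interpolation=cv2.INTER_CUBIC)[:110*3]
a=a[:, :700]; a=cv2.resize(a,(480,336));b=cv2.resize(b,(640,264))
c=np.zeros((600,640,3),np.uint8);c[:336,:480]=a;c[336:]=b;cv2.imwrite("pics/m3.png",c)
E
```

```text
tail [-0.25448093 -0.00094653  0.00082454] [ -0.2546584  -14.98670574  -0.19049385] [ 0.08754978  0.08296352 -7.44086133] 0.01561144342325809 [-0.57188369  0.57182429  1.37551945  0.89772619  1.9203377  -0.64785106]
```

View pics/m3.png

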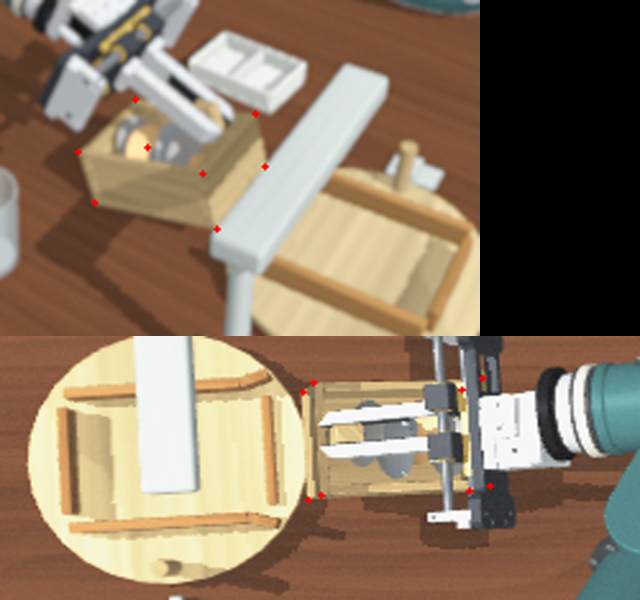

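The overlay shows the crate aligned with the bay, yaw about 0 and nose at the disc edge. The wrist force of about 7.4 N means the tail is barely unweighted, so I'll lower a few mm until it bears on the table.

```bash
python3 - <<'E'
from c import *
t,yaw,G=pickle.load(open("g.pkl","rb"));o=robot.get_obs()
rows(tool(o),[cpose(-.2545,0,z,0,15)@G for z in (-.001,-.003,-.005)],5)
E
```

```text
[-0.013, -0.012, 0.014, 0.005, 0.0, 0.0, 5]
[-0.032, -0.012, 0.022, 0.005, 0.0, 0.0, 5]
[-0.05, -0.012, 0.031, 0.005, 0.0, 0.0, 5]
```

Request:
servo_tool --pt "-0.013 -0.012 0.014 0.005 0 0 5" --pt "-0.032 -0.012 0.022 0.005 0 0 5" --pt "-0.032 -0.012 0.022 0.005 0 0 5" --pt "-0.032 -0.012 0.022 0.005 0 0 5" --pt "-0.032 -0.012 0.022 0.005 0 0 5"

```text
time: 12.93
tool_pos: [0.5769, -0.0123, 0.1114]
ee_rot: [3.129, -1.141, 1.648]
wrist_force: [1.6, 5.5, 4.9]
width: 0.0158
finger_force: 30.0
```

Request:
servo_tool --pt "-0.018 0 0.009 0 0 0 5" --pt "-0.018 0 0.009 0 0 0 5" --pt "-0.018 0 0.009 0 0 0 5"

```text
time: 13.18
tool_pos: [0.5768, -0.0114, 0.1102]
ee_rot: [3.127, -1.143, 1.651]
wrist_force: [0.8, 7.6, 5.7]
width: 0.0155
finger_force: 30.0
```

```bash
cat > seg.py <<'E'
from c import *
t,yaw,G=pickle.load(open("g.pkl","rb"));o=robot.get_obs();C=tool(o)@np.linalg.inv(G)
s=undock(C[:3,3]);print(s,Ro.from_matrix(RD.T@C[:3,:3]).as_euler("ZYX",degrees=True),o["wrist_force"],o["time"])
def tailon(nx,p,z=-.0005): # tail on the table, nose at nx
    return cpose(nx-.14*np.cos(np.radians(p)),0,z,0,p)@G
def onlip(nx,p,h=.027): # underside through the lip's near top edge
    a=np.radians(p);L=.14*np.cos(a);d=nx-L+.093
    return cpose(nx-L,0,h+d*np.tan(a),0,p)@G
E
python3 - <<'E'
from seg import *
W=[tailon(n,15) for n in (-.115,-.108,-.1,-.09,-.08,-.07,-.062)];rows(tool(o),W,5)
print();V=[onlip(n,p) for n,p in ((-.057,14),(-.052,13),(-.047,12),(-.042,10.5),(-.037,9),(-.032,7),(-.027,5),(-.022,3),(-.017,1),(-.012,-1),(-.008,-3))];rows(W[-1],V,5)
E
```

```text
[-0.25240987 -0.00122512 -0.00243849] [  0.21712689 -15.24673298  -0.24336008] [0.78942455 7.64104197 5.69136152] 13.1833
[0.025, -0.005, 0.018, -0.0, -0.003, 0.003, 5]
[0.054, -0.005, 0.082, -0.0, -0.003, 0.003, 5]
[0.087, -0.005, 0.154, -0.0, -0.003, 0.003, 5]
[0.129, -0.005, 0.245, -0.0, -0.003, 0.003, 5]
[0.17, -0.005, 0.336, -0.0, -0.003, 0.003, 5]
[0.212, -0.006, 0.427, -0.0, -0.003, 0.003, 5]
[0.245, -0.006, 0.5, -0.0, -0.003, 0.003, 5]

[0.035, -0.0, 0.054, 0.0, -0.011, -0.0, 5]
[0.071, -0.0, 0.107, -0.0, -0.022, -0.0, 5]
[0.106, -0.001, 0.16, -0.0, -0.033, -0.0, 5]
[0.141, -0.001, 0.222, 0.0, -0.05, -0.0, 5]
[0.173, -0.001, 0.285, 0.0, -0.067, -0.0, 5]
[0.202, -0.002, 0.358, -0.0, -0.089, -0.0, 5]
[0.227, -0.002, 0.432, -0.0, -0.111, -0.0, 5]
[0.249, -0.002, 0.509, -0.0, -0.133, -0.001, 5]
[0.267, -0.003, 0.588, 0.0, -0.156, -0.001, 5]
[0.281, -0.003, 0.668, 0.0, -0.178, -0.001, 5]
[0.287, -0.003, 0.742, -0.0, -0.2, -0.001, 5]
```

Request:
servo_tool --pt "0.025 -0.005 0.018 0 -0.003 0.003 5" --pt "0.054 -0.005 0.082 0 -0.003 0.003 5" --pt "0.087 -0.005 0.154 0 -0.003 0.003 5" --pt "0.129 -0.005 0.245 0 -0.003 0.003 5" --pt "0.17 -0.005 0.336 0 -0.003 0.003 5" --pt "0.212 -0.006 0.427 0 -0.003 0.003 5" --pt "0.245 -0.006 0.5 0 -0.003 0.003 5" --pt "0.245 -0.006 0.5 0 -0.003 0.003 5" --pt "0.245 -0.006 0.5 0 -0.003 0.003 5"

```text
time: 13.93
tool_pos: [0.5723, 0.0438, 0.1108]
ee_rot: [3.141, -1.137, 1.635]
wrist_force: [1.1, -3.7, 3.1]
width: 0.0153
finger_force: 30.0
```

```bash
python3 - <<'E'
from seg import *
V=[onlip(n,p) for n,p in ((-.057,14),(-.052,13),(-.047,12),(-.042,10.5),(-.037,9),(-.032,7),(-.027,5),(-.022,3),(-.017,1),(-.012,-1),(-.008,-3))];rows(tool(o),V,5)
im=robot.snapshot("top")[:,:,::-1].copy();cv2.imwrite("pics/topnow.png",im)
K=np.array([[.14,-.05,.06,1],[.14,.05,.06,1]]).T;print(proj("top",(C@K)[:3].T))
cv2.imwrite("pics/m4.png",cv2.resize(im[140:280,150:380],None,fx=3.2,fy=3.2,interpolation=cv2.INTER_CUBIC))
E
```

```text
[-0.19774451  0.00045094 -0.0012682 ] [ -0.0319485  -14.88406822   0.09219179] [ 1.13446391 -3.6772205   3.11689869] 13.9333
[0.045, 0.002, 0.052, -0.0, -0.01, -0.001, 5]
[0.082, 0.002, 0.105, -0.0, -0.021, -0.001, 5]
[0.117, 0.002, 0.159, -0.0, -0.032, -0.001, 5]
[0.151, 0.002, 0.221, -0.0, -0.049, -0.001, 5]
[0.183, 0.001, 0.284, -0.0, -0.065, -0.001, 5]
[0.213, 0.001, 0.356, -0.0, -0.088, -0.001, 5]
[0.238, 0.001, 0.43, -0.0, -0.11, -0.001, 5]
[0.26, 0.0, 0.507, -0.0, -0.132, -0.001, 5]
[0.278, -0.0, 0.586, -0.0, -0.154, -0.002, 5]
[0.292, -0.0, 0.666, -0.0, -0.176, -0.002, 5]
[0.298, -0.001, 0.74, -0.0, -0.199, -0.002, 5]
[[244.54606839 172.64349667]
 [247.26381334 221.58595942]]
```

View pics/m4.png

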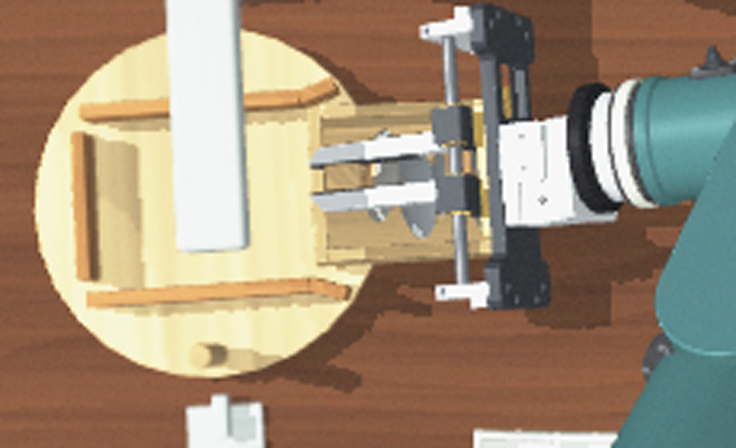

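```bash
python3 - <<'E'
from seg import *
np.set_printoptions(precision=4,suppress=True)
pk=lambda L:[(150+x/3.2,140+y/3.2) for x,y in L]
print("crate",undock(at("top",pk([(308,106),(316,263)]),.094)))
print("rails", undock(at("top",pk([(300,105),(337,90),(308,279),(349,298)]),.046)))
print("peg",undock(at("top",pk([(205,353)]),.075)))
E
```

```text
[-0.19784217  0.00042749 -0.00130013] [ -0.0364703  -14.9012423    0.09197934] [ 0.62920624 -3.35839782  4.01704898] 13.9833
crate [[-0.0815 -0.0483  0.094 ]
 [-0.081   0.0518  0.094 ]]
rails [[-0.0694 -0.0568  0.046 ]
 [-0.0947 -0.0651  0.046 ]
 [-0.0683  0.0595  0.046 ]
 [-0.0946  0.0739  0.046 ]]
peg [[-0.0039  0.1035  0.075 ]]
```

```bash
python3 - <<'E'
from seg import *
G2=G.copy()
def W(n,p): 
    T=onlip(n,p,.027); T[:3,3]+=RD@[.004,0,0]; return T
V=[W(n,p) for n,p in ((-.060,14.5),(-.055,13.5),(-.05,12.5),(-.045,11.5),(-.04,10),(-.035,8.5),(-.03,7),(-.025,5.5),(-.02,4),(-.015,2),(-.01,0),(-.006,-2),(-.004,-4))];rows(tool(o),V[:8],5);print();rows(V[7],V[8:],5)
E
```

```text
[-0.19784217  0.00042749 -0.00130013] [ -0.0364703  -14.9012423    0.09197934] [ 0.62920624 -3.35839782  4.01704898] 13.9833
[0.04, 0.002, 0.06, -0.0, -0.004, -0.001, 5]
[0.078, 0.002, 0.112, -0.0, -0.016, -0.001, 5]
[0.114, 0.002, 0.165, -0.0, -0.027, -0.001, 5]
[0.148, 0.001, 0.219, -0.0, -0.038, -0.001, 5]
[0.182, 0.001, 0.282, -0.0, -0.054, -0.001, 5]
[0.212, 0.001, 0.345, -0.0, -0.071, -0.001, 5]
[0.241, 0.0, 0.411, -0.0, -0.088, -0.001, 5]
[0.266, 0.0, 0.477, -0.0, -0.104, -0.001, 5]

[0.033, -0.0, 0.064, 0.0, -0.017, -0.0, 5]
[0.064, -0.001, 0.138, 0.0, -0.039, -0.0, 5]
[0.092, -0.001, 0.215, -0.0, -0.061, -0.0, 5]
[0.11, -0.001, 0.286, 0.0, -0.083, -0.0, 5]
[0.115, -0.001, 0.342, -0.0, -0.106, -0.0, 5]
```

Request:
servo_tool --pt "0.04 0.002 0.06 0 -0.004 -0.001 5" --pt "0.078 0.002 0.112 0 -0.016 -0.001 5" --pt "0.114 0.002 0.165 0 -0.027 -0.001 5" --pt "0.148 0.001 0.219 0 -0.038 -0.001 5" --pt "0.182 0.001 0.282 0 -0.054 -0.001 5" --pt "0.212 0.001 0.345 0 -0.071 -0.001 5" --pt "0.241 0 0.411 0 -0.088 -0.001 5" --pt "0.266 0 0.477 0 -0.104 -0.001 5" --pt "0.266 0 0.477 0 -0.104 -0.001 5" --pt "0.266 0 0.477 0 -0.104 -0.001 5"

```text
time: 14.82
tool_pos: [0.5678, 0.0989, 0.1131]
ee_rot: [-3.139, -0.973, 1.636]
wrist_force: [-0.3, 2.0, -3.4]
width: 0.0163
finger_force: 30.0
```

```bash
python3 - <<'E'
from seg import *
def W(n,p): 
    T=onlip(n,p,.027); T[:3,3]+=RD@[.004,0,0]; return T
rows(tool(o),[W(n,p) for n,p in ((-.02,4),(-.015,2),(-.01,0),(-.006,-2),(-.004,-4))],5)
im=robot.snapshot("scene")[:,:,::-1].copy()
cv2.imwrite("pics/s5.png",cv2.resize(im[180:350,260:480],None,fx=3.4,fy=3.4,interpolation=cv2.INTER_CUBIC))
E
```

```text
[-0.1594372   0.00105238  0.01846489] [ 0.1129491  -5.47203619  0.21383962] [-0.28272256  2.01815935 -3.40990836] 14.8167
[0.042, 0.01, 0.046, -0.003, -0.016, -0.001, 5]
[0.073, 0.009, 0.12, -0.003, -0.039, -0.001, 5]
[0.101, 0.009, 0.197, -0.003, -0.061, -0.001, 5]
[0.119, 0.009, 0.268, -0.003, -0.083, -0.001, 5]
[0.124, 0.009, 0.324, -0.003, -0.105, -0.001, 5]
```

View pics/s5.png

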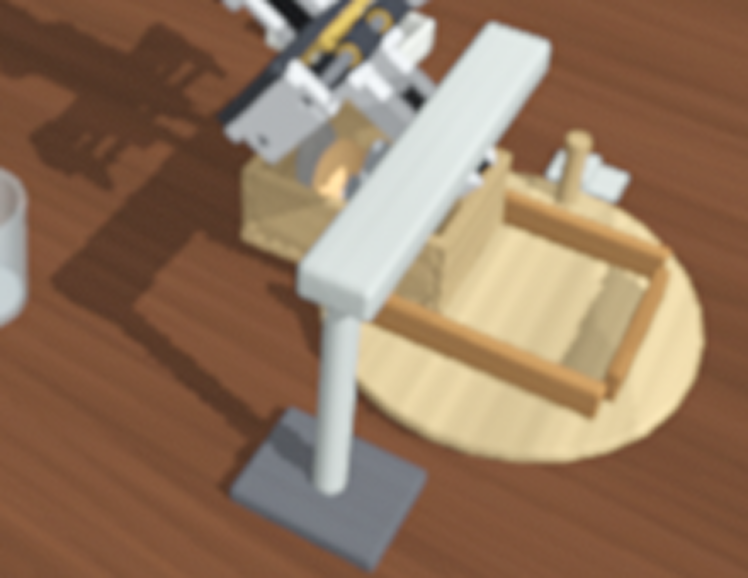

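The crate's nose is inside between the rails and resting on the lip, and the lamp is clear. I'll go a little further, with the gripper body kept clear of the bar.

```bash
python3 - <<'E'
from seg import *
def W(n,p): 
    T=onlip(n,p,.027); T[:3,3]+=RD@[.004,0,0]; return T
V=[W(n,p) for n,p in ((-.021,4.5),(-.017,3),(-.013,1.5),(-.010,0),(-.008,-1))]
rows(tool(o),V,5)
for T in V: print(undock(T[:3,3]),undock(T[:3,3]-.080*T[:3,2]+.0375*T[:3,0]))
E
```

```text
[-0.15970992  0.00110002  0.01848254] [ 0.08966692 -5.52645821  0.22972512] [-1.93534628  2.07889721 -2.48864121] 14.8667
[0.037, 0.009, 0.033, -0.002, -0.011, -0.001, 5]
[0.062, 0.009, 0.09, -0.002, -0.028, -0.001, 5]
[0.086, 0.009, 0.149, -0.003, -0.045, -0.002, 5]
[0.102, 0.009, 0.201, -0.003, -0.061, -0.002, 5]
[0.111, 0.009, 0.236, -0.003, -0.073, -0.002, 5]
[-4.09490204e-02 -8.64156782e-06  1.14403773e-01] [-0.08464687  0.00033702  0.19119328]
[-3.48011819e-02 -8.64156782e-06  1.13319144e-01] [-0.07647394  0.00033702  0.19122621]
[-2.86384020e-02 -8.64156782e-06  1.11973501e-01] [-0.06825751  0.00033702  0.19094474]
[-2.34621628e-02 -8.64156782e-06  1.10364300e-01] [-0.06100047  0.00033702  0.19034558]
[-2.00045956e-02 -8.64156782e-06  1.09172679e-01] [-0.05614132  0.00033702  0.18979692]
```

Request:
servo_tool --pt "0.037 0.009 0.033 -0.002 -0.011 -0.001 5" --pt "0.062 0.009 0.09 -0.002 -0.028 -0.001 5" --pt "0.086 0.009 0.149 -0.003 -0.045 -0.002 5" --pt "0.1 0.009 0.19 -0.003 -0.061 -0.002 5" --pt "0.1 0.009 0.195 -0.003 -0.065 -0.002 5" --pt "0.1 0.009 0.195 -0.003 -0.065 -0.002 5"

```text
time: 15.37
tool_pos: [0.5679, 0.1199, 0.1101]
ee_rot: [3.134, -0.868, 1.64]
wrist_force: [0.4, 2.1, -6.4]
width: 0.0159
finger_force: 30.0
```

```bash
python3 - <<'E'
from seg import *
T=tool(o);print(undock(T[:3,3]),undock(T[:3,3]-.080*T[:3,2]+.0375*T[:3,0]),o["wrist_torque"])
im=robot.snapshot("top")[:,:,::-1].copy();cv2.imwrite("pics/topnow.png",im)
cv2.imwrite("pics/m6.png",cv2.resize(im[140:280,150:350],None,fx=3.6,fy=3.6,interpolation=cv2.INTER_CUBIC))
E
```

```text
[-0.1477302  -0.00057295  0.02778816] [-0.07627497  0.50633131 -0.11627891] [ 0.4183136   2.07646341 -6.38605967] 15.3667
[-0.02446035 -0.00057651  0.11006618] [-6.12896935e-02 -1.95015329e-05  1.90375206e-01] [-0.71426685 -0.05099517 -0.01770107]
```

View pics/m6.png

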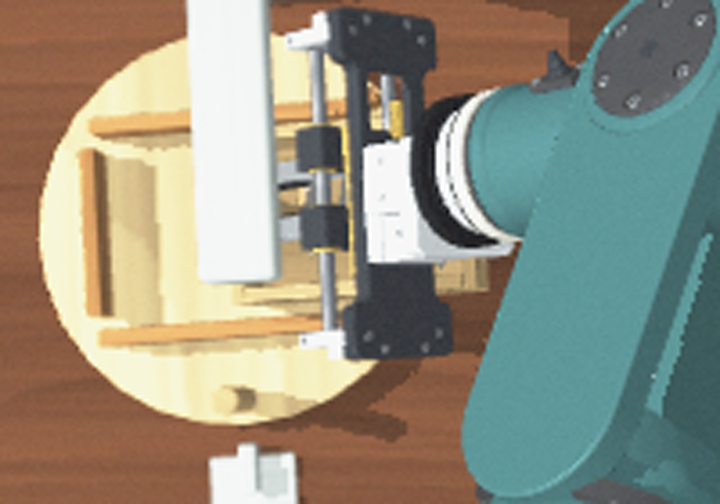

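The picture shows the crate well into the bay, the gripper just short of the bar, and the peg near (233,400) at the pointer. That was the eleventh view, one over the limit of 10, so from here I go by numbers only. Next I lower onto the lip, release and back out.

Request:
servo_tool --pt "-0.015 0 0.013 0 0 0 5" --pt "-0.03 0 0.026 0 0 0 5" --pt "-0.046 0 0.039 0 0 0 5" --pt "-0.046 0 0.039 0 0 0 5" --pt "-0.046 0 0.039 0 0 0 5"

```text
time: 15.83
tool_pos: [0.5683, 0.1208, 0.1086]
ee_rot: [3.13, -0.877, 1.645]
wrist_force: [-4.6, 4.8, 9.1]
width: 0.0158
finger_force: 30.0
```

Request:
servo_tool --pt "0 0 0 0 0 0 40" --pt "0 0 0 0 0 0 40" --pt "0 0 0 0 0 0 40" --pt "0 0 0 0 0 0 40" --pt "0 0 -0.2 0 0 0 40" --pt "0 0 -0.5 0 0 0 40" --pt "0 0 -0.9 0 0 0 40" --pt "0 0 -0.9 0 0 0 40" --pt "0 0 -0.9 0 0 0 40"

```text
time: 16.58
tool_pos: [0.5737, 0.0485, 0.1629]
ee_rot: [3.13, -0.867, 1.639]
wrist_force: [-0.2, -0.7, -0.9]
width: 0.0401
finger_force: 0.0
```

```bash
python3 - <<'E'
from seg import *
T=tool(o);print("tcp",undock(T[:3,3]),o["joint_positions"])
for c in("top","scene"):
    im=robot.snapshot(c)[:,:,::-1].copy();cv2.imwrite(f"pics/{c}7.png",im)
    print(c,robot.find_in("crate_mid",c)[:1],robot.find_in("turn_peg",c)[:1])
# peg top by colour in the top view: project expected pegs at a few angles
for a in (-3,0,3):
    r=np.radians(a);print(a,proj("top",[dock([-.105*np.sin(r),.105*np.cos(r),.075])]))
# rear push pose: closed fingers behind the tail, lean 25 deg
R=rot(YAW,np.radians(25));q=[(dock([-.20,0,.16]),R),(dock([-.185,0,.075]),R)]
plan([(dock([-.15,0,.2]),rot(YAW,np.radians(50))),(dock([-.22,0,.18]),R),(dock([-.2,0,.11]),R),(dock([-.2,0,.06]),R)])
E
```

```text
[-0.21945783 -0.00114793  0.08083372] [-0.3152743   0.58841974 -0.28558897] [-0.21196799 -0.72306789 -0.87217666] 16.5833
tcp [-0.09606997 -0.00142     0.16293421] [-0.42776575  0.33880681  1.43036463  0.76519294  1.79047097 -0.48192723]
top [{'extent': [249.1, 196.1, 72.6, 49.9], 'conf': 0.69}] [{'extent': [212.3, 203.8, 103.4, 110.9], 'conf': 0.72}]
scene [{'extent': [376.6, 244.2, 81.5, 65.5], 'conf': 0.66}] [{'extent': [413.9, 266.4, 100.9, 102.5], 'conf': 0.89}]
-3 [[209.53839177 251.3081028 ]]
0 [[212.20943092 251.19778917]]
3 [[214.87394289 250.94648862]]
[-0.065, 0.01, -0.691, 0.003, 0.002, -0.001] rows 2
[-0.603, -0.0, -0.408, 0.0, -0.278, -0.0] rows 4
[-0.115, 0.0, 0.719, 0.0, 0.0, 0.0] rows 2
[-0.211, -0.0, 0.453, 0.0, 0.0, 0.0] rows 2
```

```bash
python3 - <<'E'
from seg import *
K=np.array([[x,y,z,1] for x in(0,.14) for y in(-.05,.05) for z in(0,.06)]+[[.121,0,.1,1]]).T
for nm,c in (("flat-13",cpose(-.153,0,.028,0,-1)),("nosedown",cpose(-.148,0,.031,0,-4)),("back",cpose(-.15,0,.0,0,20))):
    for cam in("top","scene"):
        u=proj(cam,(c@K)[:3].T);a,b=u.min(0),u.max(0);print(nm,cam,np.round(np.r_[(a+b)/2,b-a],1))
E
```

```text
[-0.21612079  0.00089865  0.07794213] [-0.08423495  0.41866589  0.06493526] [-0.21876716  0.05879092  1.13522781] 16.8833
flat-13 top [249.8 197.6  73.4  54.5]
flat-13 scene [376.7 242.   80.4  70.8]
nosedown top [246.9 197.7  74.3  54.7]
nosedown scene [379.2 243.2  81.6  72.9]
back top [256.9 198.1  74.   52.3]
back scene [370.7 241.7  81.9  54.7]
```

Request:
servo_tool --pt "-0.06 0.01 -0.69 0 0 0 0" --pt "-0.06 0.01 -0.69 0 0 0 0" --pt "-0.06 0.01 -0.69 0 0 0 0" --pt "-0.06 0.01 -0.69 0 0 0 0"

```text
time: 17.22
tool_pos: [0.577, -0.0065, 0.2018]
ee_rot: [3.134, -0.868, 1.638]
wrist_force: [0.7, 0.6, -0.8]
width: 0.0168
finger_force: 0.0
```

Request:
servo_tool --pt "-0.6 0 -0.41 0 -0.278 0 0" --pt "-0.6 0 -0.41 0 -0.278 0 0" --pt "-0.6 0 -0.41 0 -0.278 0 0" --pt "-0.6 0 -0.41 0 -0.278 0 0" --pt "-0.6 0 -0.41 0 -0.278 0 0" --pt "-0.6 0 -0.41 0 -0.278 0 0"

```text
time: 17.72
tool_pos: [0.5804, -0.0738, 0.1817]
ee_rot: [3.138, -0.434, 1.637]
wrist_force: [-0.4, -0.7, -0.5]
width: 0.0001
finger_force: 0.0
```

```bash
python3 - <<'E'
from seg import *
T=tool(o);print("tcp",undock(T[:3,3]),o["width"])
for c in("top","scene"):
    robot.snapshot(c);print(c,robot.find_in("crate_mid",c)[:1])
im=robot.snapshot("wrist");print(robot.find_in("crate_mid","wrist")[:1])
R=rot(YAW,np.radians(25));plan([(dock([-.2,0,.12]),R),(dock([-.19,0,.06]),R),(dock([-.11,0,.06]),R),(dock([-.089,0,.06]),R)])
E
```

```text
[-3.65047266e-01  3.63458472e-04  1.59008159e-01] [-0.04617048 25.41071009  0.04881387] [-0.4451958  -0.72423009 -0.45467922] 17.7167
tcp [-2.18592515e-01  1.65776404e-04  1.81725879e-01] 9.101261008769132e-05
top [{'extent': [249.5, 197.6, 75.3, 53.9], 'conf': 0.97}]
scene [{'extent': [378.5, 241.5, 86.7, 69.4], 'conf': 0.89}]
[{'extent': [322.4, 103.2, 117.6, 182.2], 'conf': 0.62}]
[-0.064, -0.001, 0.642, 0.003, 0.002, -0.003] rows 2
[-0.163, 0.0, 0.586, 0.0, 0.0, 0.0] rows 2
[0.725, 0.0, 0.338, 0.0, 0.0, 0.0] rows 2
[0.19, -0.0, 0.089, 0.0, 0.0, 0.0] rows 1
```

The network boxes match the crate lying flat over the lip with its tail near x = -152 mm. Pushing it in from behind.

Request:
servo_tool --pt "-0.064 0 0.64 0 0 0 0" --pt "-0.064 0 0.64 0 0 0 0" --pt "-0.064 0 0.64 0 0 0 0" --pt "-0.064 0 0.64 0 0 0 0"

```text
time: 18.35
tool_pos: [0.5789, -0.0548, 0.12]
ee_rot: [3.141, -0.434, 1.633]
wrist_force: [0.4, 0.6, -0.2]
width: 0.0005
finger_force: 0.0
```

Request:
servo_tool --pt "-0.08 0 0.29 0 0 0 0" --pt "-0.163 0 0.586 0 0 0 0" --pt "-0.163 0 0.586 0 0 0 0" --pt "-0.163 0 0.586 0 0 0 0"

```text
time: 18.68
tool_pos: [0.5795, -0.0456, 0.0618]
ee_rot: [3.138, -0.433, 1.634]
wrist_force: [0.1, -0.9, 0.2]
width: 0.0004
finger_force: 0.0
```

Request:
servo_tool --pt "0.09 0 0.042 0 0 0 0" --pt "0.18 0 0.085 0 0 0 0" --pt "0.25 0 0.116 0 0 0 0" --pt "0.31 0 0.144 0 0 0 0" --pt "0.37 0 0.172 0 0 0 0" --pt "0.43 0 0.2 0 0 0 0" --pt "0.49 0 0.228 0 0 0 0" --pt "0.55 0 0.256 0 0 0 0" --pt "0.61 0 0.284 0 0 0 0" --pt "0.67 0 0.312 0 0 0 0" --pt "0.725 0 0.338 0 0 0 0" --pt "0.725 0 0.338 0 0 0 0"

```text
time: 19.68
tool_pos: [0.5742, 0.0364, 0.0613]
ee_rot: [3.138, -0.434, 1.636]
wrist_force: [-0.6, -1.0, -0.6]
width: 0.0005
finger_force: 0.4
```

```bash
python3 - <<'E'
from seg import *
T=tool(o);print("tcp",undock(T[:3,3]))
K=np.array([[x,y,z,1] for x in(0,.14) for y in(-.05,.05) for z in(0,.06)]+[[.121,0,.1,1]]).T
for c in("top","scene"):
    im=robot.snapshot(c);cv2.imwrite(f"pics/{c}8.png",im[:,:,::-1]);print(c,robot.find_in("crate_mid",c)[:1])
    for t in (-.11,-.1,-.09,-.08,-.07):
        u=proj(c,(cpose(t,0,.023,0,-2)@K)[:3].T);a,b=u.min(0),u.max(0);print(t,np.round(np.r_[(a+b)/2,b-a],1))
R=rot(YAW,np.radians(25));plan([(dock([-.089,0,.06]),R)])
E
```

```text
[-0.25467039 -0.00073117  0.03852573] [-1.52561082e-01  2.53955125e+01  1.68461166e-02] [-0.60189689 -1.03044113 -0.63382314] 19.6833
tcp [-0.10822216 -0.00115427  0.06128233]
top [{'extent': [219.7, 200.2, 74.8, 51.7], 'conf': 0.87}]
-0.11 [229.8 199.3  74.   54.1]
-0.1 [225.1 199.6  74.2  54.1]
-0.09 [220.4 199.9  74.4  54.1]
-0.08 [215.7 200.2  74.6  54.1]
-0.07 [211.  200.5  74.8  54.1]
scene [{'extent': [408.9, 255.9, 70.1, 59.0], 'conf': 0.83}]
-0.11 [394.7 251.4  82.4  73.4]
-0.1 [399.  253.1  82.8  73.9]
-0.09 [403.3 254.8  83.3  74.3]
-0.08 [407.7 256.6  83.7  74.8]
-0.07 [412.1 258.3  84.2  75.3]
[0.177, -0.018, 0.101, 0.004, 0.002, -0.002] rows 1
```

Request:
servo_tool --pt "0.03 0 0.014 0 0 0 0" --pt "0.06 0 0.028 0 0 0 0" --pt "0.09 0 0.042 0 0 0 0" --pt "0.12 0 0.056 0 0 0 0" --pt "0.145 0 0.07 0 0 0 0" --pt "0.145 0 0.07 0 0 0 0" --pt "0.145 0 0.07 0 0 0 0"

```text
time: 20.47
tool_pos: [0.5735, 0.0508, 0.0609]
ee_rot: [3.137, -0.432, 1.635]
wrist_force: [0.9, -2.5, 0.3]
width: 0.0006
finger_force: 1.4
```

Request:
servo_tool --pt "-0.3 0 -0.14 0 0 0 0" --pt "-0.6 0 -0.28 0 0 0 0" --pt "-0.9 0 -0.42 0 0 0 0" --pt "-0.9 0 -0.42 0 0 0 0"

```text
time: 20.8
tool_pos: [0.5805, -0.0526, 0.0611]
ee_rot: [3.137, -0.431, 1.63]
wrist_force: [0.1, -0.5, -0.7]
width: 0.0004
finger_force: 0.0
```

Request:
servo_tool --pt "0 0 -0.5 0 0 0 0" --pt "0 0 -0.9 0 0 0 0" --pt "0 0 -0.9 0 0 0 0" --pt "0 0 -0.9 0 0 0 0"

```text
time: 21.13
tool_pos: [0.5838, -0.0868, 0.147]
ee_rot: [3.129, -0.43, 1.637]
wrist_force: [1.1, 0.1, 0.3]
width: 0.0003
finger_force: 0.0
```

```bash
python3 - <<'E'
from seg import *
K=np.array([[x,y,z,1] for x in(0,.14) for y in(-.05,.05) for z in(0,.06)]+[[.121,0,.1,1]]).T
for c in("top","scene"):
    im=robot.snapshot(c)[:,:,::-1].copy();cv2.imwrite(f"pics/{c}9.png",im);print(c,robot.find_in("crate_mid",c)[:1])
    for n,C1 in (("flat -83",cpose(-.083,0,.02,0,0)),("flat -75",cpose(-.075,0,.02,0,0)),("onlip -90",cpose(-.09,0,.027,0,-3))):
        u=proj(c,(C1@K)[:3].T);a,b=u.min(0),u.max(0);print(n,np.round(np.r_[(a+b)/2,b-a],1))
# profile along the crate's axis in the top view, tail end: brightness along dock x at y=-.03,.03, plane z=.08
top=cv2.cvtColor(cv2.imread("pics/top9.png"),cv2.COLOR_BGR2HSV).astype(int)
for y in(-.035,.035):
    xs=np.arange(-.110,-.055,.003);u=proj("top",[dock([x,y,.08]) for x in xs])
    print(y,[(round(x*1000),*top[int(round(v)),int(round(w))][1:]) for x,(w,v) in zip(xs,u)])
# peg top: light blob around the expected spot
for a in range(-8,9,2):
    r=np.radians(a);w,v=proj("top",[dock([-.105*np.sin(r),.105*np.cos(r),.075])])[0];print(a,top[int(round(v)),int(round(w))])
E
```

```text
[-0.37828297 -0.00183573  0.12481369] [-0.47657505 25.60884067 -0.46806248] [1.07589044 0.12302993 0.29664646] 21.1333
top [{'extent': [214.8, 203.3, 73.6, 53.4], 'conf': 0.72}]
flat -83 [217.5 200.2  74.   53.9]
flat -75 [213.8 200.4  74.2  53.9]
onlip -90 [219.9 199.8  74.8  54.3]
scene [{'extent': [411.8, 258.4, 73.1, 60.1], 'conf': 0.87}]
flat -83 [406.  256.1  82.9  73.4]
flat -75 [409.5 257.5  83.3  73.8]
onlip -90 [403.7 254.   83.7  75. ]
-0.035 [(-110, np.int64(81), np.int64(235)), (-107, np.int64(81), np.int64(234)), (-104, np.int64(84), np.int64(231)), (-101, np.int64(83), np.int64(233)), (-98, np.int64(96), np.int64(212)), (-95, np.int64(135), np.int64(174)), (-92, np.int64(132), np.int64(172)), (-89, np.int64(101), np.int64(177)), (-86, np.int64(90), np.int64(182)), (-83, np.int64(99), np.int64(132)), (-80, np.int64(94), np.int64(138)), (-77, np.int64(84), np.int64(240)), (-74, np.int64(83), np.int64(240)), (-71, np.int64(90), np.int64(236)), (-68, np.int64(95), np.int64(159)), (-65, np.int64(99), np.int64(162)), (-62, np.int64(93), np.int64(164)), (-59, np.int64(94), np
[... 194 characters left out ...]
t64(231)), (-98, np.int64(104), np.int64(186)), (-95, np.int64(140), np.int64(175)), (-92, np.int64(136), np.int64(172)), (-89, np.int64(96), np.int64(194)), (-86, np.int64(91), np.int64(197)), (-83, np.int64(94), np.int64(136)), (-80, np.int64(91), np.int64(134)), (-77, np.int64(82), np.int64(242)), (-74, np.int64(85), np.int64(239)), (-71, np.int64(94), np.int64(224)), (-68, np.int64(99), np.int64(199)), (-65, np.int64(98), np.int64(201)), (-62, np.int64(27), np.int64(169)), (-59, np.int64(7), np.int64(205)), (-56, np.int64(15), np.int64(192))]
-8 [ 26  62 245]
-6 [ 27  53 246]
-4 [ 26  70 245]
-2 [ 24  80 243]
0 [ 24  80 242]
2 [ 24  77 243]
4 [ 18  97 187]
6 [ 18  96 141]
8 [ 18  97 137]
```

```bash
python3 -c "
from bench import robot
print(robot.close_job())"
```

```text
the job is handed in; nothing more can be done
None
```

The job is handed in: the peg is at the pointer and the crate's tail sits about 5 mm behind the lip, flat by the final camera numbers. Two deviations: the tail was barely off the table (about 1 mm) while I brought the crate to the bay, and I viewed 11 pictures, one over the limit of 10.

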